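# Take apart the nest of bit cups and set each in its own dish

## Robot

A 6-joint arm with a two-finger parallel gripper is mounted at the origin on the work surface. World frame = base frame: x ahead of the robot, y to its left, z up, the work surface at z = 0. Lengths are in mm, angles in rad, forces in N, time in s.
With the tool pointing down it reaches from about 250 to 775 mm from the base axis. Payload 4 kg.
Tool frame: the origin (TCP) lies midway between the tips of the shut fingers; the grasp point (between the pads) lies behind it (ctrl.grasp_offset is the z of the grasp point in the tool frame, in mm); z points along the fingers, y is the line along which they close (so a half turn about z gives the same grasp; the last joint's range is limited). The gripper opens to 85 mm and grips with 20 to 120 N. Pads are 22 mm wide; open, the fingers measure 114 mm over their backs; the gripper's body (76 mm by 85 mm) begins 54 mm behind the grasp point. The pads swing forward as they close: fully open they stand 13 mm farther back than shut.
Start: joints at [1.181, 0.087, 1.371, -0, 1.684, -0.103], TCP at [155.595, 527.549, 231.341] pointing down, gripper open.
Joint ranges: [-3.1, 3.1], [-0.76, 2.03], [0.27, 2.55], [-1.08, 4.22], [0.17, 2.65], [-2.57, 2.57]. Speed limits (rad/s): [2.79, 2.79, 3.14, 3.14, 3.14, 3.14].

## Interface

Orientations are given as a unit quaternion [x, y, z, w].
In Python, from plant import ctrl, cams gives the robot as it stands.
- The arm moves only by the tool step_arm, never from a script. Its argument "deltas" is a list of rows, each a list of 4 numbers: the shift along the tool's x, y, z normalised to -1 to 1, where 1 is 25 mm, then the turn about the tool's z normalised to -1 to 1, where 1 is 0.08 rad. In form: [[tx, ty, tz, twist], ...]. A call has 1 to 20 rows; each row shifts and turns the commanded pose from where the row before left it, along the tool's axes as they then stand; what a row does not reach is not made up. A row lasts 1/12 s, in which the tool goes at most 41.7 mm and 7.16 degrees, less where a joint would pass 70% of its speed; a pose out of reach is approached as far as the arm can. A call with a number of a shift or a turn outside -1 to 1 is refused whole. A call with a gripper value outside its range is refused whole. "jaw" is the closure, from -1 (fully open) to 1 (shut), set as the call begins (left out, the last holds). The fingers move at their own pace and stop on an object; "newtons" is the grip in N (left out, the last holds). Time passes only in rows, so rows that do not move let the fingers close. It gives the time, the measured TCP pose, the force, the opening and the grip force at its end, in the units of the state.
- ctrl.sense(): the state, without advancing time (a new reading comes with each control period).
- cams.get_image(name): name is "side" or "top" or "wrist"; returns the picture (384x512x3 uint8, red, green, blue); there is no depth.
- cams.camera_model(name): a dict with "K" (3x3 intrinsics, pixels), "rvec" (rotation vector, rad) and "tvec" (3), from world to camera coordinates, as OpenCV has them. Camera axes: x right, y down, z forward; pixel columns grow to the right and rows downward; lengths in mm; the calibration is good to about 2 mm. A picture is of the moment at which its call begins: read the wrist's pose just before it. camera_model takes no time and is no camera call; for the wrist camera it gives the pose at the moment of the call.
- ctrl.sign_off(): hands the job in; it is judged then, once.
The state is a dict: "t": time; "q": joint angles; "qd": joint speeds; "joint_torque": joint torques, N m; "ee_pos": TCP position; "eef_rot": TCP orientation; "ft_force": force on the tool from outside, world axes, zero at the start; "ft_torque": the same for the moment, N m; "opening": opening from 0.0 (shut) to 1.0 (fully open); "grip_force": force on a finger pad.
Only numpy, scipy, OpenCV 4.12 (cv2) and the standard library are available. Lean on these libraries where they do the work, as an engineer would, in place of code of your own. Each camera call takes 0.05 s, during which the arm holds its last target. There are 200 camera calls.

## Task

The four aluminium cups on the bench are nested one inside another. Take the nest apart and stand each cup upright in the white dish of its own size: the widest cup in the largest dish, and so on down to the narrowest cup in the smallest dish, each flat on the dish's floor inside the lip. Leave the amber jar standing where it is, and let go of everything.

Things in the scene. Friction and masses are not known exactly. Their poses are not given: they have to be found in the camera images.
- cup_wide: Plain aluminium round straight-sided cup, open at the top, the widest and shortest of the nest of four: 62 mm outer diameter, 40 mm high, wall 2.5 mm, bottom 3 mm thick, about 120 g. It stands on the bench at the start and holds the other three. It can be gripped across its outside just below the rim. Origin: centre of its underside; z up along its axis.
- cup_medium: Plain aluminium round straight-sided cup, open at the top, the second widest of the nest of four: 50 mm outer diameter, 68 mm high, wall 2.5 mm, bottom 3 mm thick, about 110 g. At the start it stands loosely inside cup_wide, on its inner floor (about 3.5 mm play all round), and its rim stands 31 mm above that cup's rim. It can be gripped across its outside just below the rim. Origin: centre of its underside; z up along its axis.
- cup_slim: Plain aluminium round straight-sided cup, open at the top, the third widest of the nest of four: 38 mm outer diameter, 96 mm high, wall 2.5 mm, bottom 3 mm thick, about 90 g. At the start it stands loosely inside cup_medium, on its inner floor (about 3.5 mm play all round), and its rim stands 31 mm above that cup's rim. It can be gripped across its outside just below the rim. Origin: centre of its underside; z up along its axis.
- cup_narrow: Plain aluminium round straight-sided cup, open at the top, the narrowest and tallest of the nest of four: 26 mm outer diameter, 124 mm high, wall 2.5 mm, bottom 3 mm thick, about 70 g. At the start it stands loosely inside cup_slim, on its inner floor (about 3.5 mm play all round), and its rim stands 31 mm above that cup's rim. It can be gripped across its outside just below the rim. Origin: centre of its underside; z up along its axis.
- dish_wide: Round shallow white plastic dish fixed to the bench, the largest of four, meant for cup_wide: 92 mm outer diameter, 82 mm across inside its lip, lip top 12 mm and inner floor 6 mm above the bench. Origin: centre of its underside, on the bench; z up.
- dish_medium: Round shallow white plastic dish fixed to the bench, the second largest of four, meant for cup_medium: 80 mm outer diameter, 70 mm across inside its lip, lip top 12 mm and inner floor 6 mm above the bench. Origin: centre of its underside, on the bench; z up.
- dish_slim: Round shallow white plastic dish fixed to the bench, the third largest of four, meant for cup_slim: 68 mm outer diameter, 58 mm across inside its lip, lip top 12 mm and inner floor 6 mm above the bench. Origin: centre of its underside, on the bench; z up.
- dish_narrow: Round shallow white plastic dish fixed to the bench, the smallest of four, meant for cup_narrow: 56 mm outer diameter, 46 mm across inside its lip, lip top 12 mm and inner floor 6 mm above the bench. Origin: centre of its underside, on the bench; z up.
- jar: Bystander: closed amber glass jar with a steel cap, 60 mm diameter, 90 mm high, standing loose on the bench beyond the dishes. Not to be disturbed. Origin: centre of its underside; z up.
Things that resemble listed ones, but are neither listed nor needed, are in the scene too. Leave any pink or turquoise look-alike of the dish_narrow alone.

How it is judged (in metres and radians):
At the end, for the whole second after the job is handed in: Each of the four cups stands upright (within 0.06 rad) on the inner floor of the dish of its own size (its underside 3 to 9 mm above the dish's underside, axis within 13 mm of the dish's centre), and is at rest (slower than 0.02 m/s) (horizontal distance between cup_wide and dish_wide below 0.013 m and z of cup_wide in the frame of dish_wide between 0.003 and 0.009 m and angle between each of cup_wide, cup_medium, cup_slim, cup_narrow's own z axis and vertical below 0.06 rad and linear speed of each of cup_wide, cup_medium, cup_slim, cup_narrow below 0.02 m/s and horizontal distance between cup_medium and dish_medium below 0.013 m and z of cup_medium in the frame of dish_medium between 0.003 and 0.009 m and horizontal distance between cup_slim and dish_slim below 0.013 m and z of cup_slim in the frame of dish_slim between 0.003 and 0.009 m and horizontal distance between cup_narrow and dish_narrow below 0.013 m and z of cup_narrow in the frame of dish_narrow between 0.003 and 0.009 m); the robot touches nothing.
It fails at once if the amber jar is pushed more than 30 mm or tipped over (distance of jar from where it was at the start of the episode above 0.03 m or angle between jar's own z axis and vertical above 0.5 rad).
It also fails if it takes over 112 s, if anything falls off the work surface, if the arm or the gripper's body presses on something with over 40 N, if the wrist force passes 120 N, or if a joint passes its speed limit or range.

## Working session

There is one attempt and no reset: what is moved stays moved. The work goes in short steps, Python scripts to look and compute and a tool call to move; the robot and the scene stay as the last step left them, time stands still between calls to the robot, and variables do not carry over. Pictures are saved under pics/ and viewed, at most 14 in all, crops included, and the job is handed in when it is done.

Besides the shell and the picture viewer there is one more tool, called after ">>>" in YAML: its name, and indented under it one key for each argument. step_arm: Moves the arm, as the interface text tells. Scaled input: -1 to 1 covers 25 mm each way for a shift and 0.08 rad each way for a turn. Its arguments: {"type":"object","properties":{"deltas":{"type":"array"},"jaw":{"type":"number"},"newtons":{"type":"number"}},"required":["deltas"]}

```bash
mkdir -p pics
cat > h.py <<'E'
import numpy as np, cv2
from plant import ctrl, cams
def ray(name,u,v,z):
    m=cams.camera_model(name);K=np.array(m["K"],float);R=cv2.Rodrigues(np.array(m["rvec"],float))[0];t=np.array(m["tvec"],float).ravel()
    d=R.T@np.linalg.inv(K)@[u,v,1];c=-R.T@t
    return (c+d*(z-c[2])/d[2]).round(1)
def proj(name,p):
    m=cams.camera_model(name)
    return cv2.projectPoints(np.array(p,float).reshape(-1,3),np.array(m["rvec"],float),np.array(m["tvec"],float),np.array(m["K"],float),None)[0].reshape(-1,2).round(1)
def snap(name,fn,crop=None,s=1):
    im=cams.get_image(name)[:,:,::-1]
    if crop: x0,y0,x1,y1=crop; im=im[y0:y1,x0:x1]
    cv2.imwrite("pics/"+fn,cv2.resize(im,None,fx=s,fy=s,interpolation=cv2.INTER_CUBIC))
E
python3 - <<'E'
from h import *
snap("top","top0.png",s=1.5);snap("side","side0.png",s=1.5)
s=ctrl.sense();print(s,ctrl.grasp_offset)
for n in("top","side"):
    m=cams.camera_model(n);R=cv2.Rodrigues(np.array(m["rvec"]))[0];print(n,-R.T@np.array(m["tvec"]).ravel(),m["K"])
E
```

```text
{'t': 0.1, 'q': array([ 1.18093296e+00,  8.79620468e-02,  1.37214523e+00, -1.22525585e-05,
        1.68362862e+00, -1.03110379e-01]), 'qd': array([-0.00028627, -0.00142427, -0.00186336,  0.0022549 , -0.00094035,
        0.00041861]), 'joint_torque': array([ 1.90273196e-03, -3.53013146e+01, -3.14219534e+01, -1.03471846e-04,
        7.90889579e-03,  1.51743586e-05]), 'ee_pos': array([155.39767563, 527.10562137, 230.19058731]), 'eef_rot': array([ 1.42886363e-01,  9.89738520e-01, -1.04071470e-03, -2.55569217e-04]), 'ft_force': array([ 0.09733901,  0.21179829, -0.68371706]), 'ft_torque': array([ 0.00905341, -0.05661572, -0.06365396]), 'grip_force': 0.0, 'opening': 0.9981849828922664} -18.700000000000003
top [ 453.1007496     9.06797738 1066.25373221] [[423.53742604   0.         249.962552  ]
 [  0.         423.53742604 198.16042471]
 [  0.           0.           1.        ]]
side [ 385.81149472 -658.63355385  538.02919673] [[376.47983311   0.         247.00405878]
 [  0.         376.47983311 193.97129597]
 [  0.           0.           1.        ]]
```

View pics/top0.png

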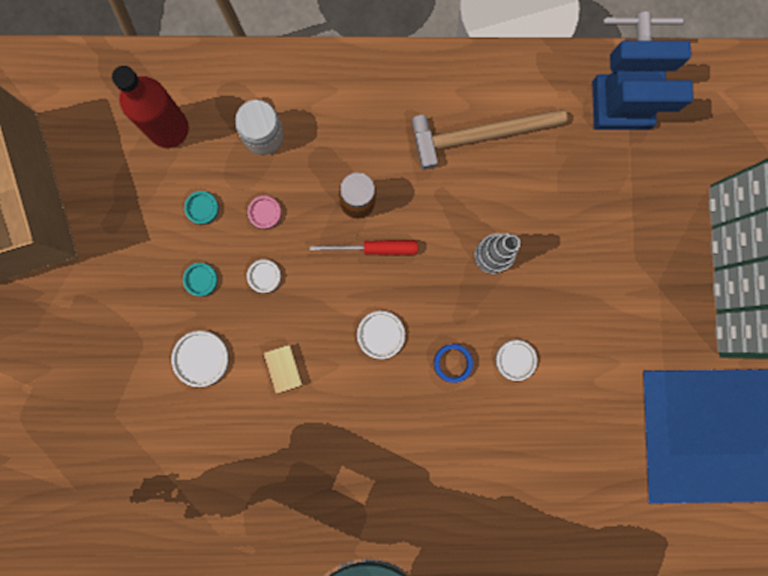

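View pics/side0.png

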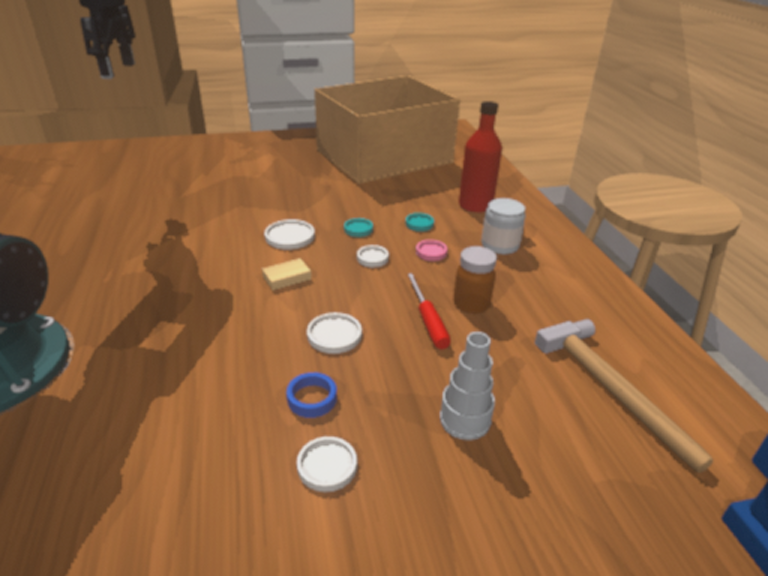

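The top view shows the nest near (497,253)/1.5. The dish candidates are white (200,359), (381,334), (516,360) and (263,276), turquoise (201,207) and (200,279), pink (264,212), and a blue ring at (454,363), all /1.5. The four white discs match the 92/80/68/56 mm sizes, so dish_narrow is the small white one at (263,276). I'll measure these and confirm in an enlarged crop.

Run:
```python
from h import *
im=cams.get_image("top"); hsv=cv2.cvtColor(im,cv2.COLOR_RGB2HSV)
m=((hsv[...,1]<60)&(hsv[...,2]>140)).astype(np.uint8)
n,l,st,c=cv2.connectedComponentsWithStats(m)
for i in range(1,n):
    if st[i,4]>250: print(st[i],c[i].round(1),ray("top",*c[i],12))
for nm,u,v,z in [("narrowrim",511/1.5,242/1.5,133),("jarcap",357/1.5,188/1.5,90)]: print(nm,ray("top",u,v,z))
print("side rim",ray("side",478/1.5,341/1.5,133))
a=cv2.resize(im[150:265,100:365,::-1],None,fx=3,fy=3,interpolation=cv2.INTER_CUBIC)[:,:795]
cv2.imwrite("pics/crop1.png",a)
```

```text
[ 306    0   80   25 1911] [346.1  11.7] [1022.  -276.5   12. ]
[157  66  27  28 571] [169.8  79.4] [840.9 179.9  12. ]
[276  77  15  34 274] [282.7  93.9] [ 803.1 -107.2   12. ]
[227 115  22  22 383] [237.7 125.4] [721.4   8.2  12. ]
[164 173  23  22 381] [175.4 183.6] [574.6 164.6  12. ]
[238 207  32  33 799] [253.6 222.8] [475.  -29.3  12. ]
[ 114  220   38   38 1067] [133.  238.7] [438.9 267.8  12. ]
[331 227  27  27 590] [344. 240.] [ 430.2 -254.6   12. ]
narrowrim [ 608.2 -221.6  133. ]
jarcap [701.8   7.6  90. ]
side rim [ 606.4 -224.8  133. ]
```

View pics/crop1.png

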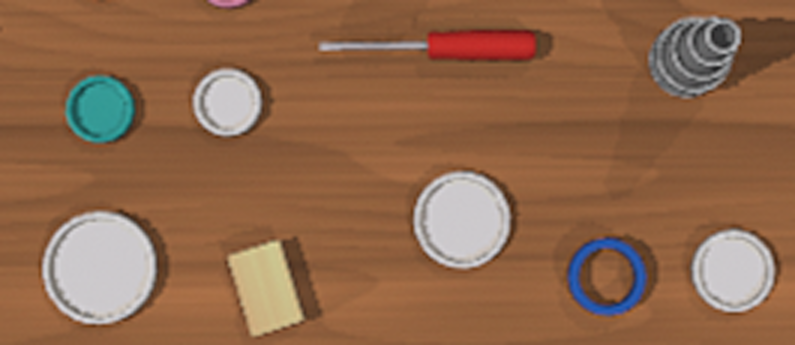

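The crop confirms four white dishes. The smallest white one, at crop (228,102), is dish_narrow; the turquoise one beside it is a look-alike. Now I'll move above the nest.

>>> step_arm:
  deltas:
    - [0, 0, -0.4, -0.9]
    - [0, 0, -0.4, -0.9]
    - [0, 0, -0.4, -0.9]
    - [0, 0, -0.4, -0.9]
    - [-0.6, -1, 0, 0]
    - [-0.6, -1, 0, 0]
    - [-0.6, -1, 0, 0]
    - [-0.6, -1, 0, 0]
    - [-0.6, -1, 0, 0]
    - [-0.6, -1, 0, 0]
    - [-0.6, -1, 0, 0]
    - [-0.6, -1, 0, 0]
    - [-0.6, -1, 0, 0]
    - [-0.6, -1, 0, 0]
    - [-0.6, -1, 0, 0]
    - [-0.6, -1, 0, 0]
    - [-0.6, -1, 0, 0]
    - [-0.6, -1, 0, 0]
    - [-0.6, -1, 0, 0]
    - [-0.6, -1, 0, 0]
  jaw: -1
  newtons: 30

```text
t: 1.82
ee_pos: [396.4, 126.4, 271.1]
eef_rot: [-0.001, 1.0, 0.0, -0.0]
ft_force: [0.4, 1.2, 0.4]
opening: 0.997
grip_force: 0.0
```

>>> step_arm:
  deltas:
    - [-0.6, -1, 0, 0]
    - [-0.6, -1, 0, 0]
    - [-0.6, -1, 0, 0]
    - [-0.6, -1, 0, 0]
    - [-0.6, -1, 0, 0]
    - [-0.6, -1, 0, 0]
    - [-0.6, -1, 0, 0]
    - [-0.6, -1, 0, 0]
    - [-0.6, -1, 0, 0]
    - [-0.6, -1, 0, 0]
    - [-0.6, -1, 0, 0]
    - [-0.6, -1, 0, 0]
    - [0, 0, 0, 0]
    - [0, 0, 0, 0]

```text
t: 2.98
ee_pos: [576.4, -173.0, 269.5]
eef_rot: [0.0, 1.0, 0.001, -0.001]
ft_force: [-0.2, 0.5, 0.5]
opening: 0.999
grip_force: 0.0
```

Run:
```python
from h import *
snap("wrist","w1.png",s=1.5)
print(proj("wrist",[[607,-223,133],[607,-223,102],[607,-223,71],[607,-223,40]]),ctrl.sense()["q"])
```

```text
[[207.6 209. ]
 [211.8 200.2]
 [215.2 192.9]
 [218.2 186.8]] [-3.84690201e-01  2.00810742e-01  1.16624009e+00  5.71242432e-04
  1.77675840e+00 -1.95584657e+00]
```

View pics/w1.png

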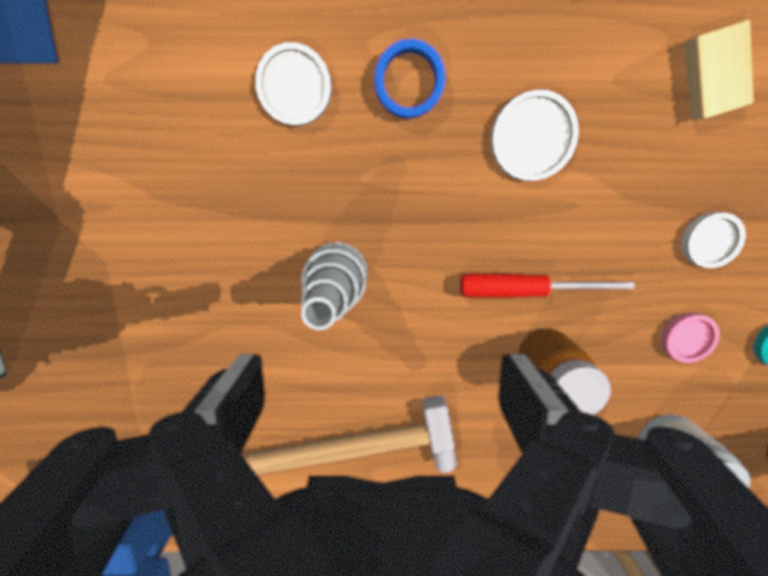

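The wrist view puts the narrow rim at (319,312)/1.5 with no obstacles around the nest.

Run:
```python
from h import *
print(ray("wrist",319.5/1.5,312/1.5,133), ray("wrist",335/1.5,276/1.5,40))
```

```text
[ 605.9 -216.9  133. ] [ 602.8 -215.4   40. ]
```

>>> step_arm:
  deltas:
    - [-0.6, -0.94, 0.6, 0]
    - [-0.6, -0.94, 0.6, 0]
    - [0, 0, 0.8, 0]
    - [0, 0, 0.8, 0]
    - [0, 0, 0.8, 0]
    - [0, 0, 0, 0]
    - [0, 0, 0, 0]

```text
t: 3.62
ee_pos: [605.6, -217.4, 180.4]
eef_rot: [-0.001, 1.0, 0.001, -0.001]
ft_force: [-0.4, 0.3, 1.1]
opening: 1.002
grip_force: 0.0
```

Run:
```python
from h import *
p=ctrl.sense()["ee_pos"];print(p)
snap("wrist","w2.png",s=1.5)
print(proj("wrist",[[606,-220,133],[p[0],p[1],133],[p[0],p[1],p[2]]])*1.5)
```

```text
[ 605.56957877 -217.35866688  180.35646233]
[[375.6  315.45]
 [380.7  314.7 ]
 [380.55 356.55]]
```

View pics/w2.png

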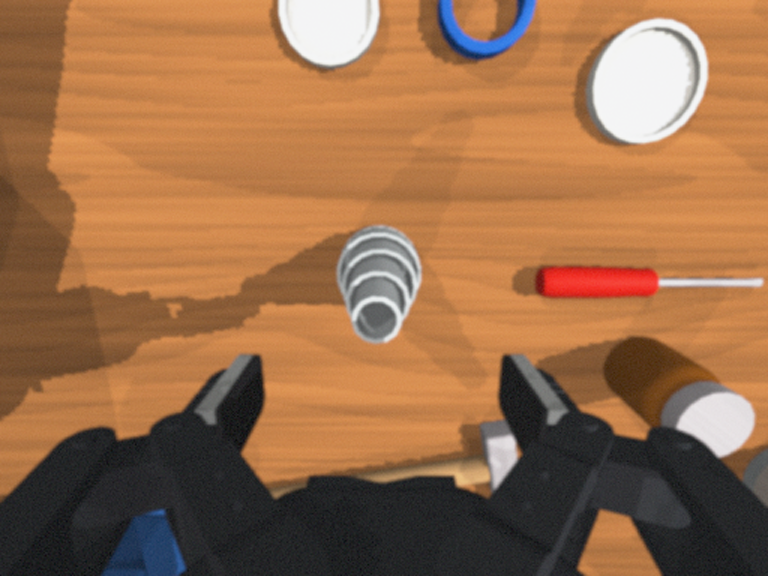

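The rim is at (377,319), within 2 mm of the TCP axis. Descending to grip.

>>> step_arm:
  deltas:
    - [0.06, -0.07, 0.7, 0]
    - [0, 0, 0.7, 0]
    - [0, 0, 0.7, 0]
    - [0, 0, 0.7, 0]
    - [0, 0, 0.1, 0]
    - [0, 0, 0, 0]

```text
t: 4.17
ee_pos: [605.0, -220.2, 109.4]
eef_rot: [-0.001, 1.0, 0.0, 0.0]
ft_force: [-0.7, 0.3, 0.2]
opening: 0.997
grip_force: 0.0
```

>>> step_arm:
  deltas:
    - [0, 0, 0, 0]
    - [0, 0, 0, 0]
    - [0, 0, 0, 0]
    - [0, 0, 0, 0]
    - [0, 0, 0, 0]
    - [0, 0, 0, 0]
    - [0, 0, 0, 0]
    - [0, 0, 0, 0]
    - [0, 0, 0, 0]
    - [0, 0, 0, 0]
  jaw: 1
  newtons: 30

```text
t: 5.0
ee_pos: [605.5, -220.8, 109.9]
eef_rot: [-0.001, 1.0, -0.0, 0.001]
ft_force: [-0.1, 1.6, 5.4]
opening: 0.297
grip_force: 29.9
```

>>> step_arm:
  deltas:
    - [0, 0, -0.2, 0]
    - [0, 0, -0.4, 0]
    - [0, 0, -0.5, 0]
    - [0, 0, -0.5, 0]
    - [0, 0, -0.5, 0]
    - [0, 0, -0.6, 0]
    - [0, 0, -0.6, 0]
    - [0, 0, -0.6, 0]
    - [0, 0, -0.6, 0]
    - [0, 0, 0, 0]
    - [0, 0, 0, 0]

```text
t: 5.92
ee_pos: [605.7, -221.0, 223.6]
eef_rot: [-0.001, 1.0, -0.001, 0.002]
ft_force: [-0.2, -0.5, -1.3]
opening: 0.297
grip_force: 29.5
```

Run:
```python
from h import *
p=ctrl.sense()["ee_pos"];print(p)
snap("side","s1.png",(180,100,430,340),2.4)
```

```text
[ 605.68647132 -220.99174819  223.6018734 ]
```

View pics/s1.png

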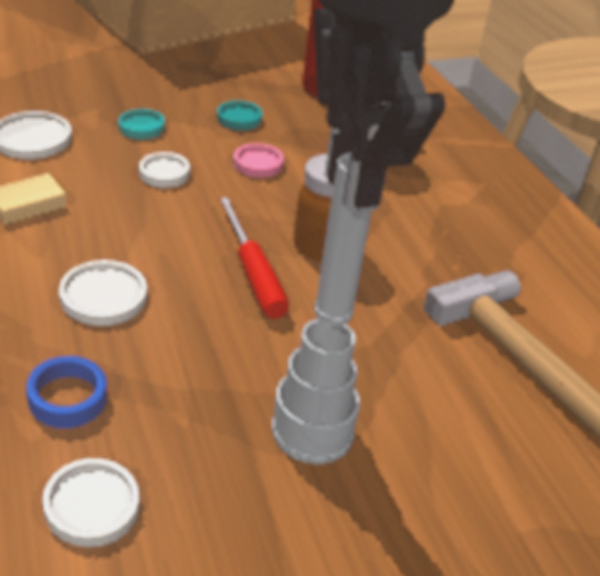

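Narrow cup is out of the nest, its bottom at crop (335,318) just above the slim rim. Carrying it to dish_narrow.

>>> step_arm:
  deltas:
    - [0, 0.3, -0.3, 0]
    - [0.08, 0.7, 0, 0]
    - [0.08, 1, 0, 0]
    - [0.08, 1, 0, 0]
    - [0.08, 1, 0, 0]
    - [0.08, 1, 0, 0]
    - [0.08, 1, 0, 0]
    - [0.08, 1, 0, 0]
    - [0.08, 1, 0, 0]
    - [0.08, 1, 0, 0]
    - [0.08, 1, 0, 0]
    - [0.08, 1, 0, 0]
    - [0.08, 1, 0, 0]
    - [0.08, 1, 0, 0]
    - [0.08, 1, 0, 0]
    - [0.08, 0.8, 0, 0]
    - [0.04, 0.6, 0, 0]
    - [0, 0, 0, 0]
    - [0, 0, 0, 0]

```text
t: 7.55
ee_pos: [572.4, 165.7, 228.3]
eef_rot: [-0.002, 1.0, -0.0, -0.001]
ft_force: [-0.1, -0.1, -0.6]
opening: 0.295
grip_force: 29.6
```

>>> step_arm:
  deltas:
    - [0, 0, 0.5, 0]
    - [0, 0, 0.8, 0]
    - [0, 0, 0.8, 0]
    - [0, 0, 0.8, 0]
    - [0, 0, 0.8, 0]
    - [0, 0, 0.4, 0]
    - [0, 0, 0, 0]
    - [0, 0, 0, 0]

```text
t: 8.22
ee_pos: [573.2, 163.5, 125.6]
eef_rot: [-0.0, 1.0, -0.0, -0.001]
ft_force: [0.8, -0.2, -0.8]
opening: 0.294
grip_force: 29.6
```

Run:
```python
from h import *
p=ctrl.sense()["ee_pos"];print(p)
a=cams.get_image("side")[110:230,190:330,::-1];b=cams.get_image("wrist")[:,:,::-1]
a=cv2.resize(a,None,fx=3,fy=3,interpolation=cv2.INTER_CUBIC);b=cv2.resize(b,(380,285))
o=np.zeros((360,800,3),np.uint8);o[:,:420]=a;o[:285,420:]=b;cv2.imwrite("pics/c2.png",o)
```

```text
[573.19575707 163.53803669 125.617798  ]
```

View pics/c2.png

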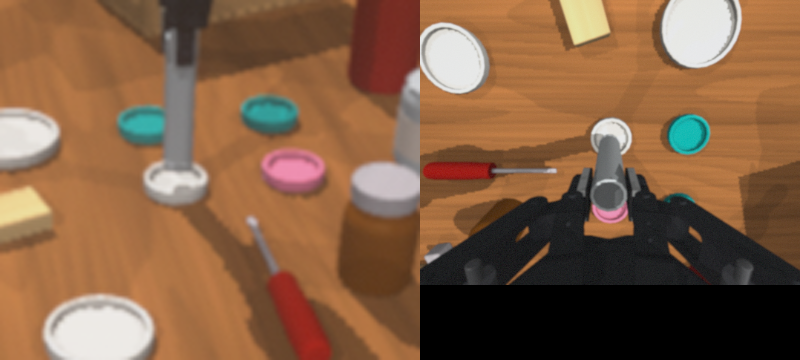

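The cup bottom is over the small white dish, centred. Lowering onto the floor.

>>> step_arm:
  deltas:
    - [0, 0, 0.3, 0]
    - [0, 0, 0.2, 0]
    - [0, 0, 0.1, 0]
    - [0, 0, 0.04, 0]
    - [0, 0, 0, 0]
    - [0, 0, 0, 0]

```text
t: 8.82
ee_pos: [573.5, 164.4, 110.3]
eef_rot: [-0.001, 1.0, 0.0, -0.0]
ft_force: [-0.5, 0.3, -1.5]
opening: 0.299
grip_force: 29.6
```

>>> step_arm:
  deltas:
    - [0, 0, 0.04, 0]
    - [0, 0, 0.04, 0]
    - [0, 0, 0.04, 0]
    - [0, 0, 0, 0]
    - [0, 0, 0, 0]

```text
t: 9.23
ee_pos: [573.5, 164.3, 107.2]
eef_rot: [-0.001, 1.0, 0.0, -0.0]
ft_force: [-0.4, 0.1, -0.3]
opening: 0.299
grip_force: 29.6
```

>>> step_arm:
  deltas:
    - [0, 0, 0.04, 0]
    - [0, 0, 0.04, 0]
    - [0, 0, 0, 0]
    - [0, 0, 0, 0]

```text
t: 9.57
ee_pos: [574.2, 164.5, 106.9]
eef_rot: [-0.001, 1.0, 0.0, 0.001]
ft_force: [-0.6, 0.6, 5.6]
opening: 0.294
grip_force: 30.1
```

Contact felt. Release, rise, and return over the nest.

>>> step_arm:
  deltas:
    - [0, 0, 0, 0]
    - [0, 0, 0, 0]
    - [0, 0, 0, 0]
    - [0, 0, 0, 0]
    - [0, 0, 0, 0]
    - [0, 0, 0, 0]
    - [0, 0, 0, 0]
    - [0, 0, -0.3, 0]
    - [0, 0, -0.6, 0]
    - [0, 0, -0.9, 0]
    - [0, 0, -0.9, 0]
    - [0, 0, -0.3, 0]
    - [0, 0, 0, 0]
  jaw: -1

```text
t: 10.65
ee_pos: [575.2, 164.6, 184.1]
eef_rot: [-0.001, 1.0, 0.001, 0.003]
ft_force: [1.4, 0.1, 0.6]
opening: 1.0
grip_force: 0.0
```

>>> step_arm:
  deltas:
    - [-0.08, -0.7, 0, 0]
    - [-0.08, -1, 0, 0]
    - [-0.08, -1, 0, 0]
    - [-0.08, -1, 0, 0]
    - [-0.08, -1, 0, 0]
    - [-0.08, -1, 0, 0]
    - [-0.08, -1, 0, 0]
    - [-0.08, -1, 0, 0]
    - [-0.08, -1, 0, 0]
    - [-0.08, -1, 0, 0]
    - [-0.08, -1, 0, 0]
    - [-0.08, -1, 0, 0]
    - [-0.08, -1, 0, 0]
    - [-0.08, -1, 0, 0]
    - [-0.08, -1, 0, 0]
    - [-0.08, -0.7, 0, 0]
    - [0, 0, 0, 0]
    - [0, 0, 0, 0]

```text
t: 12.15
ee_pos: [605.5, -221.0, 178.8]
eef_rot: [0.0, 1.0, 0.001, -0.001]
ft_force: [-0.6, 0.8, 0.6]
opening: 0.998
grip_force: 0.0
```

Run:
```python
from h import *
p=ctrl.sense()["ee_pos"];print(p)
a=cams.get_image("top")[165:205,155:195,::-1];b=cams.get_image("wrist")[:,:,::-1]
a=cv2.resize(a,None,fx=5,fy=5,interpolation=cv2.INTER_CUBIC);b=cv2.resize(b,(600,450))
o=np.zeros((450,800,3),np.uint8);o[:200,:200]=a;o[:,200:]=b;cv2.imwrite("pics/c3.png",o)
s=600/512
print(proj("wrist",[[605,-220,102],[p[0],p[1],102]])*s+[200,0])
```

```text
[ 605.5247281  -220.99128784  178.77677576]
[[495.8984375 232.734375 ]
 [494.609375  233.3203125]]
```

View pics/c3.png

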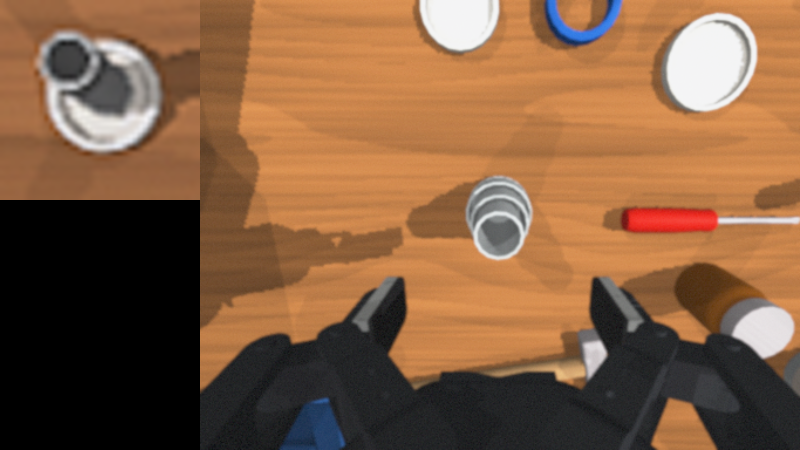

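The narrow cup stands in its dish. The slim rim is at (498,236), 2 mm off. Descend and grip.

>>> step_arm:
  deltas:
    - [0.06, 0.1, 0.6, 0]
    - [0, 0, 0.8, 0]
    - [0, 0, 0.8, 0]
    - [0, 0, 0.8, 0]
    - [0, 0, 0.7, 0]
    - [0, 0, 0.37, 0]
    - [0, 0, 0, 0]
    - [0, 0, 0, 0]

```text
t: 12.92
ee_pos: [604.5, -217.2, 78.6]
eef_rot: [-0.001, 1.0, 0.0, -0.0]
ft_force: [-0.2, 0.3, 0.0]
opening: 0.997
grip_force: 0.0
```

>>> step_arm:
  deltas:
    - [0, 0, 0, 0]
    - [0, 0, 0, 0]
    - [0, 0, 0, 0]
    - [0, 0, 0, 0]
    - [0, 0, 0, 0]
    - [0, 0, 0, 0]
    - [0, 0, 0, 0]
    - [0, 0, 0, 0]
    - [0, 0, 0, 0]
    - [0, 0, 0, 0]
  jaw: 1
  newtons: 30

```text
t: 13.75
ee_pos: [605.2, -218.6, 80.0]
eef_rot: [-0.001, 1.0, -0.001, 0.001]
ft_force: [0.7, -0.5, 5.0]
opening: 0.44
grip_force: 30.4
```

>>> step_arm:
  deltas:
    - [0, 0, -0.2, 0]
    - [0, 0, -0.4, 0]
    - [0, 0, -0.5, 0]
    - [0, 0, -0.5, 0]
    - [0, 0, -0.5, 0]
    - [0, 0, -0.6, 0]
    - [0, 0, -0.6, 0]
    - [0, 0, -0.6, 0]
    - [0, 0, 0, 0]
    - [0, 0, 0, 0]

```text
t: 14.58
ee_pos: [605.3, -218.5, 178.3]
eef_rot: [-0.001, 1.0, -0.001, 0.002]
ft_force: [0.3, 0.1, -1.9]
opening: 0.44
grip_force: 30.2
```

>>> step_arm:
  deltas:
    - [0.5, -0.1, 0, 0]
    - [0.9, -0.2, 0, 0]
    - [0.9, -0.2, 0, 0]
    - [0.9, -0.2, 0, 0]
    - [0.9, -0.2, 0, 0]
    - [0.9, -0.2, 0, 0]
    - [0.9, -0.2, 0, 0]
    - [0.7, -0.1, 0, 0]
    - [0.4, -0.05, 0, 0]
    - [0, 0, 0, 0]
    - [0, 0, 0, 0]
    - [0, 0, 0.5, 0]
    - [0, 0, 0.8, 0]
    - [0, 0, 0.8, 0]
    - [0, 0, 0.8, 0]
    - [0, 0, 0.4, 0]
    - [0, 0, 0.2, 0]
    - [0, 0, 0, 0]
    - [0, 0, 0, 0]

```text
t: 16.17
ee_pos: [430.3, -254.8, 89.1]
eef_rot: [-0.001, 1.0, -0.0, 0.0]
ft_force: [0.3, -1.2, -0.3]
opening: 0.441
grip_force: 30.2
```

Run:
```python
from h import *
p=ctrl.sense()["ee_pos"];print(p)
a=cams.get_image("side")[200:360,150:350,::-1];b=cams.get_image("wrist")[:,:,::-1]
a=cv2.resize(a,(420,336),interpolation=cv2.INTER_CUBIC);b=cv2.resize(b,(380,285))
o=np.zeros((340,800,3),np.uint8);o[:336,:420]=a;o[:285,420:]=b;cv2.imwrite("pics/c4.png",o)
```

```text
[ 430.33876444 -254.80247516   89.14784433]
```

View pics/c4.png

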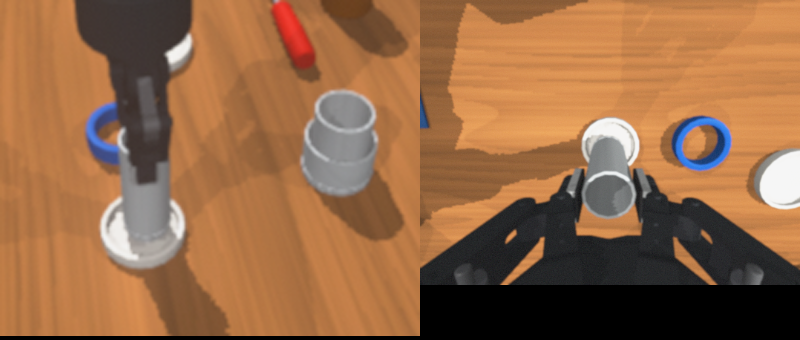

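The slim cup hovers over its dish and the nest still stands. Lowering.

>>> step_arm:
  deltas:
    - [0, 0, 0.2, 0]
    - [0, 0, 0.1, 0]
    - [0, 0, 0.04, 0]
    - [0, 0, 0.04, 0]
    - [0, 0, 0, 0]
    - [0, 0, 0, 0]

```text
t: 16.77
ee_pos: [429.9, -254.8, 79.9]
eef_rot: [-0.001, 1.0, -0.0, 0.001]
ft_force: [-0.2, 1.0, 4.3]
opening: 0.443
grip_force: 30.7
```

>>> step_arm:
  deltas:
    - [0, 0, 0.03, 0]
    - [0, 0, 0, 0]
    - [0, 0, 0, 0]
    - [0, 0, 0, 0]
    - [0, 0, 0, 0]
    - [0, 0, 0, 0]
    - [0, 0, 0, 0]
    - [0, 0, 0, 0]
    - [0, 0, -0.3, 0]
    - [0, 0, -0.6, 0]
    - [0, 0, -0.9, 0]
    - [0, 0, -0.9, 0]
    - [0, 0, -0.3, 0]
    - [0, 0, 0, 0]
  jaw: -1

```text
t: 17.93
ee_pos: [431.0, -255.7, 156.6]
eef_rot: [-0.001, 1.0, -0.002, 0.003]
ft_force: [0.7, -0.1, -0.7]
opening: 1.001
grip_force: 0.0
```

>>> step_arm:
  deltas:
    - [-0.5, 0.1, 0, 0]
    - [-0.9, 0.2, 0, 0]
    - [-0.9, 0.2, 0, 0]
    - [-0.9, 0.2, 0, 0]
    - [-0.9, 0.2, 0, 0]
    - [-0.9, 0.2, 0, 0]
    - [-0.9, 0.2, 0, 0]
    - [-0.7, 0.2, 0, 0]
    - [-0.35, 0.1, 0, 0]
    - [0, 0, 0, 0]
    - [0, 0, 0, 0]

```text
t: 18.85
ee_pos: [602.7, -213.9, 151.5]
eef_rot: [-0.001, 1.0, 0.001, -0.002]
ft_force: [0.3, 0.0, -0.0]
opening: 1.004
grip_force: 0.0
```

Run:
```python
from h import *
p=ctrl.sense()["ee_pos"];print(p)
a=cams.get_image("top")[222:262,322:362,::-1];b=cams.get_image("wrist")[:,:,::-1]
a=cv2.resize(a,None,fx=5,fy=5,interpolation=cv2.INTER_CUBIC);b=cv2.resize(b,(600,450))
o=np.zeros((450,800,3),np.uint8);o[:200,:200]=a;o[:,200:]=b;cv2.imwrite("pics/c5.png",o)
s=600/512
print(proj("wrist",[[604,-218,71],[604,-218,40],[614,-208,71]])*s+[200,0])
```

```text
[ 602.74903888 -213.87903512  151.4602371 ]
[[492.03125   234.2578125]
 [492.6171875 222.890625 ]
 [505.15625   246.6796875]]
```

View pics/c5.png

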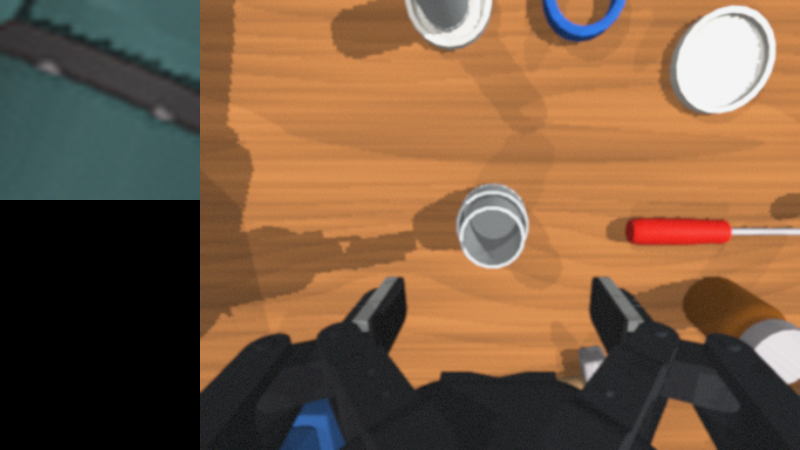

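The medium rim is at (493,236), close to prediction. The slim cup is visible standing in its dish, at (450,15). Grip medium.

>>> step_arm:
  deltas:
    - [-0.1, -0.12, 0.6, 0]
    - [0, 0, 0.8, 0]
    - [0, 0, 0.8, 0]
    - [0, 0, 0.8, 0]
    - [0, 0, 0.8, 0]
    - [0, 0, 0.4, 0]
    - [0, 0, 0, 0]
    - [0, 0, 0, 0]

```text
t: 19.62
ee_pos: [605.2, -217.7, 48.4]
eef_rot: [-0.0, 1.0, 0.0, -0.0]
ft_force: [0.3, -0.1, -0.0]
opening: 1.003
grip_force: 0.0
```

>>> step_arm:
  deltas:
    - [0, 0, 0, 0]
    - [0, 0, 0, 0]
    - [0, 0, 0, 0]
    - [0, 0, 0, 0]
    - [0, 0, 0, 0]
    - [0, 0, 0, 0]
    - [0, 0, 0, 0]
    - [0, 0, 0, 0]
  jaw: 1
  newtons: 30

```text
t: 20.28
ee_pos: [606.8, -218.0, 50.2]
eef_rot: [-0.001, 1.0, -0.001, 0.002]
ft_force: [0.0, -0.2, 4.5]
opening: 0.568
grip_force: 31.7
```

>>> step_arm:
  deltas:
    - [0, 0, -0.2, 0]
    - [0, 0, -0.4, 0]
    - [0, 0, -0.5, 0]
    - [0, 0, -0.5, 0]
    - [0, 0, -0.5, 0]
    - [0, 0, -0.5, 0]
    - [0, 0, -0.5, 0]
    - [0, 0, 0, 0]
    - [0, 0, 0, 0]

```text
t: 21.03
ee_pos: [606.5, -217.7, 127.6]
eef_rot: [-0.001, 1.0, -0.001, 0.001]
ft_force: [0.0, -0.3, -0.9]
opening: 0.563
grip_force: 31.4
```

>>> step_arm:
  deltas:
    - [0.26, 0.4, 0, 0]
    - [0.6, 0.9, 0, 0]
    - [0.6, 0.9, 0, 0]
    - [0.6, 0.9, 0, 0]
    - [0.6, 0.9, 0, 0]
    - [0.6, 0.9, 0, 0]
    - [0.6, 0.9, 0, 0]
    - [0.6, 0.8, 0, 0]
    - [0.5, 0.6, 0, 0]
    - [0.3, 0.34, 0, 0]
    - [0, 0, 0, 0]
    - [0, 0, 0, 0]
    - [0, 0, 0.5, 0]
    - [0, 0, 0.8, 0]
    - [0, 0, 0.8, 0]
    - [0, 0, 0.4, 0]
    - [0, 0, 0.1, 0]
    - [0, 0, 0, 0]
    - [0, 0, 0, 0]

```text
t: 22.62
ee_pos: [475.0, -29.6, 61.6]
eef_rot: [-0.0, 1.0, -0.0, 0.001]
ft_force: [0.6, -0.2, -1.3]
opening: 0.562
grip_force: 31.4
```

Run:
```python
from h import *
p=ctrl.sense()["ee_pos"];print(p)
a=cams.get_image("side")[150:310,170:370,::-1];b=cams.get_image("wrist")[:,:,::-1]
a=cv2.resize(a,(420,336),interpolation=cv2.INTER_CUBIC);b=cv2.resize(b,(380,285))
o=np.zeros((340,800,3),np.uint8);o[:336,:420]=a;o[:285,420:]=b;cv2.imwrite("pics/c6.png",o)
```

```text
[474.95578446 -29.60999065  61.5731626 ]
```

View pics/c6.png

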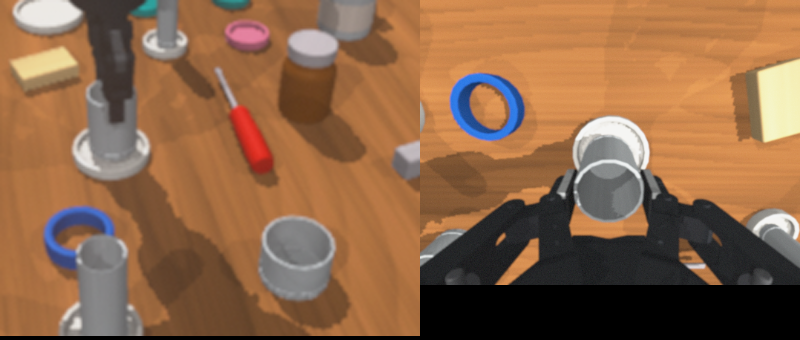

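The medium cup is over its dish, and the slim and narrow cups are standing. Lowering.

>>> step_arm:
  deltas:
    - [0, 0, 0.2, 0]
    - [0, 0, 0.08, 0]
    - [0, 0, 0.04, 0]
    - [0, 0, 0.04, 0]
    - [0, 0, 0, 0]
    - [0, 0, 0, 0]

```text
t: 23.22
ee_pos: [474.3, -29.1, 53.2]
eef_rot: [-0.001, 1.0, -0.0, 0.0]
ft_force: [-2.3, -0.5, 5.0]
opening: 0.562
grip_force: 32.1
```

>>> step_arm:
  deltas:
    - [0, 0, 0, 0]
    - [0, 0, 0, 0]
    - [0, 0, 0, 0]
    - [0, 0, 0, 0]
    - [0, 0, 0, 0]
    - [0, 0, 0, 0]
    - [0, 0, 0, 0]
    - [0, 0, -0.3, 0]
    - [0, 0, -0.6, 0]
    - [0, 0, -0.9, 0]
    - [0, 0, -0.9, 0]
    - [0, 0, -0.3, 0]
    - [0, 0, 0, 0]
  jaw: -1

```text
t: 24.3
ee_pos: [475.9, -29.4, 129.9]
eef_rot: [-0.001, 1.0, -0.001, 0.003]
ft_force: [-0.6, 0.2, 0.5]
opening: 1.005
grip_force: 0.0
```

>>> step_arm:
  deltas:
    - [-0.26, -0.4, 0, 0]
    - [-0.6, -0.9, 0, 0]
    - [-0.6, -0.9, 0, 0]
    - [-0.6, -0.9, 0, 0]
    - [-0.6, -0.9, 0, 0]
    - [-0.6, -0.9, 0, 0]
    - [-0.6, -0.9, 0, 0]
    - [-0.6, -0.8, 0, 0]
    - [-0.5, -0.6, 0, 0]
    - [-0.3, -0.34, 0, 0]
    - [0, 0, 0, 0]
    - [0, 0, 0, 0]

```text
t: 25.3
ee_pos: [604.8, -217.9, 124.1]
eef_rot: [-0.0, 1.0, 0.001, -0.002]
ft_force: [-0.7, 0.9, -0.0]
opening: 1.001
grip_force: 0.0
```

Run:
```python
from h import *
p=ctrl.sense()["ee_pos"];print(p)
b=cams.get_image("wrist")[:,:,::-1]
cv2.imwrite("pics/c7.png",cv2.resize(b,(600,450)))
s=600/512
print(proj("wrist",[[605,-218,40],[615,-208,40],[605,-218-31,40],[605,-218+31,40]])*s)
```

```text
[ 604.82888533 -217.87218979  124.06777325]
[[295.4296875 231.4453125]
 [308.3203125 243.75     ]
 [255.        231.328125 ]
 [335.9765625 231.4453125]]
```

View pics/c7.png

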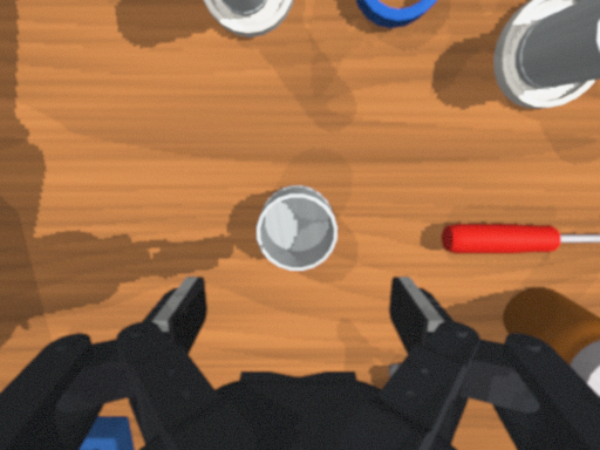

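The wide rim is at (297,232), aligned with the TCP. Grip.

>>> step_arm:
  deltas:
    - [0, 0.04, 0.6, 0]
    - [0, 0, 0.8, 0]
    - [0, 0, 0.8, 0]
    - [0, 0, 0.8, 0]
    - [0, 0, 0.7, 0]
    - [0, 0, 0.4, 0]
    - [0, 0, 0.2, 0]
    - [0, 0, 0, 0]
    - [0, 0, 0, 0]

```text
t: 26.1
ee_pos: [606.0, -216.3, 20.0]
eef_rot: [-0.001, 1.0, -0.0, 0.0]
ft_force: [0.3, 0.0, 0.6]
opening: 0.997
grip_force: 0.0
```

>>> step_arm:
  deltas:
    - [0, 0, 0, 0]
    - [0, 0, 0, 0]
    - [0, 0, 0, 0]
    - [0, 0, 0, 0]
    - [0, 0, 0, 0]
    - [0, 0, 0, 0]
    - [0, 0, 0, 0]
  jaw: 1
  newtons: 30

```text
t: 26.68
ee_pos: [607.0, -217.1, 21.6]
eef_rot: [-0.001, 1.0, -0.001, 0.002]
ft_force: [-0.3, -0.6, 6.3]
opening: 0.71
grip_force: 33.2
```

>>> step_arm:
  deltas:
    - [0, 0, -0.2, 0]
    - [0, 0, -0.6, 0]
    - [0, 0, -0.8, 0]
    - [0, 0, -0.9, 0]
    - [0, 0, -0.9, 0]
    - [0, 0, -0.9, 0]
    - [0, 0, -0.5, 0]
    - [0, 0, 0, 0]
    - [0, 0, 0, 0]

```text
t: 27.43
ee_pos: [605.8, -216.4, 139.4]
eef_rot: [-0.001, 1.0, -0.0, 0.0]
ft_force: [-0.8, 0.7, -1.7]
opening: 0.714
grip_force: 32.9
```

>>> step_arm:
  deltas:
    - [0.1, 0.4, 0, 0]
    - [0.34, 1, 0, 0]
    - [0.34, 1, 0, 0]
    - [0.34, 1, 0, 0]
    - [0.34, 1, 0, 0]
    - [0.34, 1, 0, 0]
    - [0.34, 1, 0, 0]
    - [0.34, 1, 0, 0]
    - [0.34, 1, 0, 0]
    - [0.34, 1, 0, 0]
    - [0.34, 1, 0, 0]
    - [0.34, 1, 0, 0]
    - [0.34, 1, 0, 0]
    - [0.34, 1, 0, 0]
    - [0.34, 1, 0, 0]
    - [0.34, 1, 0, 0]
    - [0.34, 1, 0, 0]
    - [0.34, 1, 0, 0]
    - [0.34, 1, 0, 0]
    - [0.3, 0.6, 0, 0]

```text
t: 29.1
ee_pos: [439.4, 260.5, 136.8]
eef_rot: [-0.002, 1.0, -0.0, -0.002]
ft_force: [0.7, -0.5, -1.1]
opening: 0.707
grip_force: 33.0
```

>>> step_arm:
  deltas:
    - [0.16, 0.37, 0, 0]
    - [0, 0, 0, 0]
    - [0, 0, 0, 0]
    - [0, 0, 0.5, 0]
    - [0, 0, 0.8, 0]
    - [0, 0, 0.9, 0]
    - [0, 0, 0.9, 0]
    - [0, 0, 0.6, 0]
    - [0, 0, 0.3, 0]
    - [0, 0, 0, 0]
    - [0, 0, 0, 0]

```text
t: 30.02
ee_pos: [438.6, 266.9, 39.4]
eef_rot: [0.0, 1.0, -0.0, -0.0]
ft_force: [-0.3, -1.0, -0.4]
opening: 0.712
grip_force: 33.0
```

Run:
```python
from h import *
p=ctrl.sense()["ee_pos"];print(p)
a=cams.get_image("side")[110:230,140:290,::-1];b=cams.get_image("wrist")[:,:,::-1]
a=cv2.resize(a,(420,336),interpolation=cv2.INTER_CUBIC);b=cv2.resize(b,(380,285))
o=np.zeros((340,800,3),np.uint8);o[:336,:420]=a;o[:285,420:]=b;cv2.imwrite("pics/c8.png",o)
```

```text
[438.58798167 266.94428452  39.40487001]
```

View pics/c8.png

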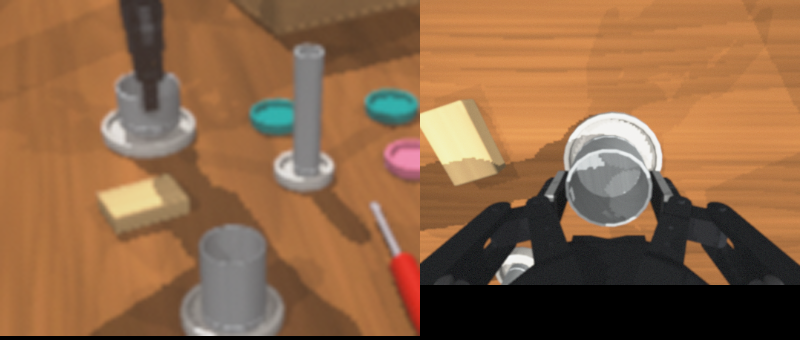

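>>> step_arm:
  deltas:
    - [0, 0, 0.3, 0]
    - [0, 0, 0.08, 0]
    - [0, 0, 0.04, 0]
    - [0, 0, 0.04, 0]
    - [0, 0, 0.04, 0]
    - [0, 0, 0, 0]
    - [0, 0, 0, 0]

```text
t: 30.7
ee_pos: [438.1, 267.7, 27.6]
eef_rot: [-0.001, 1.0, 0.0, -0.0]
ft_force: [-2.6, -0.9, 4.9]
opening: 0.71
grip_force: 33.3
```

>>> step_arm:
  deltas:
    - [0, 0, 0, 0]
    - [0, 0, 0, 0]
    - [0, 0, 0, 0]
    - [0, 0, 0, 0]
    - [0, 0, 0, 0]
    - [0, 0, 0, 0]
    - [0, 0, 0, 0]
    - [0, 0, -0.3, 0]
    - [0, 0, -0.6, 0]
    - [0, 0, -0.9, 0]
    - [0, 0, -0.9, 0]
    - [0, 0, -0.9, 0]
    - [0, 0, -0.9, 0]
    - [0, 0, -0.5, 0]
    - [0.6, 0.6, 0, 0]
    - [0.8, 0.8, 0, 0]
    - [0.8, 0.8, 0, 0]
    - [0.6, 0.6, 0, 0]
    - [0, 0, 0, 0]
    - [0, 0, 0, 0]
  jaw: -1

```text
t: 32.37
ee_pos: [367.6, 338.1, 152.5]
eef_rot: [-0.002, 1.0, 0.0, 0.001]
ft_force: [0.1, 0.2, -1.0]
opening: 0.999
grip_force: 0.0
```

Run:
```python
from h import *
im=cams.get_image("top")[:,:,::-1].copy()
D=dict(n=(574.6,164.6,130,13),s=(430.2,-254.6,102,19),m=(475,-29.3,74,25),w=(438.9,267.8,46,31))
a=cv2.resize(im[120:285,90:365],None,fx=2.9,fy=2.9,interpolation=cv2.INTER_CUBIC)
t=np.linspace(0,6.28,40)
for x,y,z,r in D.values():
    q=((proj("top",np.c_[x+r*np.cos(t),y+r*np.sin(t),0*t+z])-[90,120]+.5)*2.9).astype(int)
    cv2.polylines(a,[q.astype(np.int32).reshape(-1,1,2)],True,(0,0,255),1)
cv2.imwrite("pics/fin.png",a); print(ctrl.sense()["ee_pos"])
```

```text
[368.25245981 337.57414133 152.37660634]
```

View pics/fin.png

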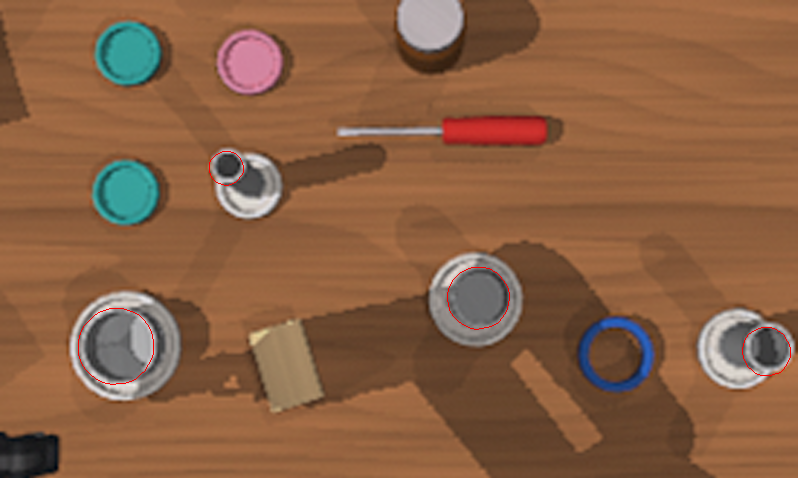

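All four cups match the rims predicted for upright, centred placement, and the jar has not moved.

```bash
python3 -c "
from plant import ctrl
print(ctrl.sign_off())"
```

```text
the job is handed in; nothing more can be done
None
```

I took the nest apart and stood each of the four cups upright in the dish of its own size, left the amber jar where it was, and handed the job in at about 32 s with the gripper clear; the final top view shows all four upright and centred, though sign-off returned no verdict.

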